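Find the latched key on a four-key selector and release it

TASK

One of the four identical keys on the grey selector has been left latched down. With the fingertips, tap each key lightly, working from left to right, to feel which one it is, never pushing a raised key down as far as the latched one and not releasing any key yet. After all four taps, press the latched key all the way in so that it lets go and springs up, then move clear, leaving all four keys raised and the loose things on the bench where they lie.

Things in the scene. Friction and masses are not known exactly. Their poses are not given: they have to be found in the camera images.
- slot_1 (a point): Fixed point on the selector's deck, 55 mm above the bench, under the centre of the far left key, whichever station sits there. The keys stand in a row 52 mm apart, left is the +y side; the row is turned at most 0.25 rad. Each key is an off-white cap 28 x 28 mm; the flat top of a raised key is 22 mm, of the latched key 16 mm above this point.
- slot_2 (a point): Fixed point on the selector's deck, 55 mm above the bench, under the centre of the second from the left key, whichever station sits there. The keys stand in a row 52 mm apart, left is the +y side; the row is turned at most 0.25 rad. Each key is an off-white cap 28 x 28 mm; the flat top of a raised key is 22 mm, of the latched key 16 mm above this point.
- slot_3 (a point): Fixed point on the selector's deck, 55 mm above the bench, under the centre of the third from the left key, whichever station sits there. The keys stand in a row 52 mm apart, left is the +y side; the row is turned at most 0.25 rad. Each key is an off-white cap 28 x 28 mm; the flat top of a raised key is 22 mm, of the latched key 16 mm above this point.
- slot_4 (a point): Fixed point on the selector's deck, 55 mm above the bench, under the centre of the far right key, whichever station sits there. The keys stand in a row 52 mm apart, left is the +y side; the row is turned at most 0.25 rad. Each key is an off-white cap 28 x 28 mm; the flat top of a raised key is 22 mm, of the latched key 16 mm above this point.
- selector: Four-key selector: grey desk case fixed to the bench, 90 x 236 x 55 mm, aluminium deck, origin at the centre of its underside, y along the row of keys (to the left), z up. The keys move straight down 12 mm on springs; a raised key starts to give at 3 N, then 0.8 N per mm, and springs back.
- station_p: One of the four key stations (a key with its 36 x 36 x 3 mm black collar), origin on the deck plane under the key's centre; fixed, it does not move with the key. The four look alike, and which one sits at which slot differs from run to run; their letters do not tell the order or which one holds the latched key.
- station_q: One of the four key stations (a key with its 36 x 36 x 3 mm black collar), origin on the deck plane under the key's centre; fixed, it does not move with the key. The four look alike, and which one sits at which slot differs from run to run; their letters do not tell the order or which one holds the latched key.
- station_r: One of the four key stations (a key with its 36 x 36 x 3 mm black collar), origin on the deck plane under the key's centre; fixed, it does not move with the key. The four look alike, and which one sits at which slot differs from run to run; their letters do not tell the order or which one holds the latched key.
- station_s: One of the four key stations (a key with its 36 x 36 x 3 mm black collar), origin on the deck plane under the key's centre; fixed, it does not move with the key. The four look alike, and which one sits at which slot differs from run to run; their letters do not tell the order or which one holds the latched key.
- held (a joint): Depth (m) of the key that starts latched, wherever it sits in the row: 0 raised, 0.006 latched, 0.012 fully in. Latched, it is firm and gives only above 8 N; pressed past about 0.0095 (about 11 N; 13 N fully in) and let go, it springs up and stays up.
- spare_1 (a joint): Depth (m) of one of the three keys that start raised, wherever it sits in the row (the numbers do not tell the order): 0 raised, 0.012 fully in. Must never reach 0.006, the latching depth (about 8 N).
- spare_2 (a joint): Depth (m) of one of the three keys that start raised, wherever it sits in the row (the numbers do not tell the order): 0 raised, 0.012 fully in. Must never reach 0.006, the latching depth (about 8 N).
- spare_3 (a joint): Depth (m) of one of the three keys that start raised, wherever it sits in the row (the numbers do not tell the order): 0 raised, 0.012 fully in. Must never reach 0.006, the latching depth (about 8 N).
- vial: Loose bystander: small clear vial with a red cap and a white hose tip, 28 mm across, 73 mm tall, origin at the centre of its underside. Leave alone.
- dish: Loose bystander: small clear round dish with lid, 46 mm across, 12 mm high, origin at the centre of its underside. Leave alone.
- tape_roll: Loose bystander: roll of black tape lying flat, 56 mm across, 19 mm high, origin at the centre of its underside. Leave alone.

How it is judged:
On the way, in this order (a step that is already met when the one before it is completed fails the run):
1. the far left key is touched with the fingers (((horizontal distance between slot_1 and station_p below 0.015 m and contact force between the fingers and station_p above 0.3 N) or (horizontal distance between slot_1 and station_q below 0.015 m and contact force between the fingers and station_q above 0.3 N) or (horizontal distance between slot_1 and station_r below 0.015 m and contact force between the fingers and station_r above 0.3 N) or (horizontal distance between slot_1 and station_s below 0.015 m and contact force between the fingers and station_s above 0.3 N))), for 0.02 s.
2. the second from the left key is touched with the fingers (((horizontal distance between slot_2 and station_p below 0.015 m and contact force between the fingers and station_p above 0.3 N) or (horizontal distance between slot_2 and station_q below 0.015 m and contact force between the fingers and station_q above 0.3 N) or (horizontal distance between slot_2 and station_r below 0.015 m and contact force between the fingers and station_r above 0.3 N) or (horizontal distance between slot_2 and station_s below 0.015 m and contact force between the fingers and station_s above 0.3 N))), for 0.02 s.
3. the third from the left key is touched with the fingers (((horizontal distance between slot_3 and station_p below 0.015 m and contact force between the fingers and station_p above 0.3 N) or (horizontal distance between slot_3 and station_q below 0.015 m and contact force between the fingers and station_q above 0.3 N) or (horizontal distance between slot_3 and station_r below 0.015 m and contact force between the fingers and station_r above 0.3 N) or (horizontal distance between slot_3 and station_s below 0.015 m and contact force between the fingers and station_s above 0.3 N))), for 0.02 s.
4. the far right key is touched with the fingers (((horizontal distance between slot_4 and station_p below 0.015 m and contact force between the fingers and station_p above 0.3 N) or (horizontal distance between slot_4 and station_q below 0.015 m and contact force between the fingers and station_q above 0.3 N) or (horizontal distance between slot_4 and station_r below 0.015 m and contact force between the fingers and station_r above 0.3 N) or (horizontal distance between slot_4 and station_s below 0.015 m and contact force between the fingers and station_s above 0.3 N))), for 0.02 s.
5. the latched key, pressed in, springs up (not before all four taps are done) (value of joint held below 0.0015 m), for 0.2 s.
At the end, for the whole second after the job is handed in: All four keys are raised (each within 1.5 mm of the top of its travel), the one that was latched included, and the loose things are at rest (value of joint each of held, spare_1, spare_2, spare_3 below 0.0015 m and linear speed of each of vial, dish, tape_roll below 0.02 m/s); the robot touches nothing.
It fails at once if a raised key is pushed down to the latching depth (6 mm) (value of joint any of spare_1, spare_2, spare_3 above 0.006 m).
It fails at once if a bystander is moved by more than 15 mm, lifted or knocked over (distance of any of vial, dish, tape_roll from where it was at the start of the episode above 0.015 m or angle between vial's own z axis and vertical above 0.5 rad).
It also fails if it takes over 58 s, if anything falls off the work surface, if the arm or the gripper's body presses on something with over 40 N, if the wrist force passes 120 N, or if a joint passes its speed limit or range.

ROBOT

A 7-joint arm with a two-finger parallel gripper is mounted at the origin on a cart in front of the work surface, level with it; the furniture and walls round the work are solid. World frame = base frame: x ahead of the robot, y to its left, z up, the work surface at z = 0. Lengths are in m, angles in rad, forces in N, time in s.
With the tool pointing down it reaches from about 0.4 to 0.875 m from the base axis. Payload 19.3 kg.
Tool frame: the origin (TCP) lies at the very end of the fingers, on their centre line; the grasp point (between the pads) lies 19 mm behind it; z points along the fingers, y is the line along which they close (so a half turn about z gives the same grasp; the last joint's range is limited). The gripper opens to 85 mm and grips with 20 to 120 N. Pads are 22 mm wide; open, the fingers measure 114 mm over their backs; the gripper's body (76 mm by 85 mm) begins 54 mm behind the grasp point. The pads swing forward as they close: fully open they stand 13 mm farther back than shut.
Start: joints at [-1.362, 0.521, -0.036, 1.599, 0.021, 1.021, -0.113], TCP at [0.172, 0.601, 0.231] pointing down, gripper open.
Joint ranges: [-2.91, 2.91], [-0.3, 2.13], [-1.5, 1.42], [0.17, 2.43], [-1.26, 4.41], [0.16, 1.93], [-2.52, 2.52]. Speed limits (rad/s): [1.89, 1.89, 2.39, 2.39, 3.01, 3.01, 3.01].

INTERFACE

Orientations are given as [roll, pitch, yaw] about the fixed x, y, z axes, in that order (R = Rz(yaw) Ry(pitch) Rx(roll)).
In Python, from workcell import monitor, optics, job_done gives the robot as it stands.
- The arm moves only by the shell command python3 -m handwheel 'ROWS' [FORCE]. ROWS is JSON, a list of rows, each an object of numbers: "dx", "dy", "dz": the shift along the tool's x, y, z in cm; "wx", "wy", "wz": the turn, a rotation vector about the tool's x, y, z in rad; "claw": the opening in per cent of the stroke, from 0 (shut) to 100 (fully open). A call has 1 to 8 rows; each row shifts and turns the commanded pose from where the row before left it, along the tool's axes as they then stand; what a row does not reach is not made up. A row lasts 1/8 s, in which the tool goes at most 62.5 mm and 10.7 degrees, less where a joint would pass 70% of its speed; a pose out of reach is approached as far as the arm can. A call with a gripper value outside its range is refused whole. The fingers move at their own pace and stop on an object; FORCE is the grip in N (left out, the last holds). Time passes only in rows, so rows that do not move let the fingers close. It gives the time, the measured TCP pose, the force, the opening and the grip force at its end, in the units of the state.
- monitor.observe(): the state, without advancing time (a new reading comes with each control period).
- optics.grab_frame(name): name is "scene" or "top"; returns a dict with "frame" (400x640x3 uint8, blue, green, red), "fovy" (degrees; the focal length in pixels is half the picture's height over the tangent of half this angle, whatever the lens; pixels are square), "cx", "cy" (the principal point, pixels), "k1" (the pictures are not rectified: a ray, as slopes to the right and down, at radius r is drawn at 1 + k1 r^2 times it, then the intrinsics apply), "R" (3x3) and "t" (3): a world point X has camera coordinates R X + t. Camera axes: x right, y down, z forward; pixel columns grow to the right and rows downward; lengths in m; the calibration is good to about 2 mm. A picture is of the moment at which its call begins. There is no depth.
- job_done(): hands the job in; it is judged then, once.
Trained networks look in the newest picture that a camera, given by its name, has taken for a name from the list of things; names that differ only in an ending like _2 or _b are one class to them, and where a whole thing is asked for, a point or a joint stands for the part that bears it (a point fixed in the world has none). Each returns a list of dicts, best first, with "p" (0 to 1); they miss things now and then, are a little off and sometimes report something else, mostly with a low value. They report only what shows in the picture. A call takes as long as a camera call.
- optics.masks_of(name, camera): "region" (400x640 bool, what is visible of it) and "rect" ([left, top, width, height] in pixels, round what is visible of it).
The state is a dict: "clock": time; "qpos": joint angles; "qd": joint speeds; "joint_efforts": joint torques, N m; "position": TCP position; "tool_rot": TCP orientation; "force": force on the tool from outside, world axes, zero at the start; "moment": the same for the moment, N m; "grip_width": finger opening in m; "finger_force": force on a finger pad.
Only numpy, scipy, OpenCV 4.12 (cv2) and the standard library are available. Lean on these libraries where they do the work, as an engineer would, in place of code of your own. Each camera call takes 0.05 s, during which the arm holds its last target. There are 200 camera calls.

## Working session

There is one attempt and no reset: what is moved stays moved. The work goes in short steps, Python scripts to look and compute and a shell command to move; the robot and the scene stay as the last step left them, time stands still between calls to the robot, and variables do not carry over. Pictures are saved under pics/ and viewed, at most 10 in all, crops included, and the job is handed in when it is done.

```bash
mkdir -p pics
cat > h.py <<'E'
import numpy as np, cv2
from workcell import monitor, optics, job_done
def ray(f,u,v):
    F=200/np.tan(np.radians(f['fovy'])/2)
    d=np.array([(u-f['cx'])/F,(v-f['cy'])/F]); s=d.copy()
    for _ in range(20): s=d/(1+f['k1']*(s@s))
    R=np.array(f['R']);return -R.T@np.array(f['t']),R.T@np.array([s[0],s[1],1])
def at(f,u,v,z):
    c,d=ray(f,u,v); return c+d*(z-c[2])/d[2]
E
python3 - <<'E'
from h import *
print(monitor.observe())
for c in ['top','scene']:
    f=optics.grab_frame(c); cv2.imwrite(f'pics/{c}0.png',f['frame'])
    print(c,f['fovy'],f['k1'],-np.array(f['R']).T@np.array(f['t']))
    for n,z in [('station_p',.075),('selector',.055),('vial',.07),('dish',.01),('tape_roll',.019)]:
        for m in optics.masks_of(n,c)[:5]:
            l,t,w,h=m['rect'];v,u=np.nonzero(m['region'])
            print(n,round(m['p'],2),m['rect'],at(f,u.mean(),v.mean(),z).round(3))
E
```

```text
{'clock': 0.0, 'qpos': array([-1.36218427,  0.52199348, -0.03633682,  1.59998811,  0.02119639,
        1.02110247, -0.1127946 ]), 'qd': array([-0.00141925,  0.00051948,  0.00020369,  0.00019103,  0.00028005,
        0.00073201,  0.00077066]), 'joint_efforts': array([ 1.54035615e-04, -9.27130008e+01,  1.98020071e+00, -3.69907236e+01,
        1.80138083e-02,  8.55238759e-03,  6.61915919e-05]), 'position': array([0.17194669, 0.6005397 , 0.23074555]), 'tool_rot': array([-3.14048837e+00,  7.10787901e-05,  2.86278199e+00]), 'force': array([ 0.305063  , -0.48145682,  0.34588925]), 'moment': array([-0.04233031, -0.01972009, -0.0651893 ]), 'finger_force': 0.0, 'grip_width': 0.08536422341214817}
top 47.41959425244435 -0.10652056744837364 [ 0.376019   -0.42972144  0.89923239]
station_p 0.9 [274.7, 166.9, 18.3, 16.8] [ 0.535 -0.351  0.075]
station_p 0.87 [218.8, 174.9, 17.7, 18.6] [ 0.52  -0.25   0.075]
station_p 0.77 [246.0, 172.4, 17.8, 14.3] [ 0.528 -0.301  0.075]
station_p 0.67 [297.9, 161.6, 19.7, 19.9] [ 0.543 -0.401  0.075]
selector 0.7 [206.5, 146.3, 126.6, 67.5] [ 0.529 -0.325  0.055]
v
[... 206 characters left out ...]
.2, 27.1, 29.0] [ 0.471 -0.613  0.019]
tape_roll 0.33 [274.0, 166.9, 17.1, 19.7] [ 0.545 -0.346  0.019]
tape_roll 0.23 [273.9, 162.2, 14.0, 21.5] [ 0.548 -0.345  0.019]
scene 50.401903875685036 0.012884694539659161 [-0.18911405 -0.90339807  0.53092258]
station_p 0.67 [283.0, 177.1, 17.4, 15.2] [ 0.505 -0.316  0.075]
station_p 0.55 [264.5, 175.7, 19.6, 11.8] [ 0.492 -0.271  0.075]
station_p 0.54 [321.0, 184.6, 19.3, 16.1] [ 0.52  -0.416  0.075]
station_p 0.52 [301.1, 178.0, 21.3, 19.5] [ 0.512 -0.366  0.075]
selector 0.66 [254.9, 178.3, 99.9, 45.1] [ 0.477 -0.373  0.055]
dish 0.75 [365.9, 230.8, 22.3, 12.9] [ 0.51  -0.544  0.01 ]
tape_roll 0.9 [385.4, 244.2, 26.9, 23.2] [ 0.453 -0.622  0.019]
```

Run:
```python
from h import *
a=cv2.imread('pics/top0.png')[120:270,180:460]
cv2.imwrite('pics/topc.png',cv2.resize(a,None,fx=2.8,fy=2.8,interpolation=cv2.INTER_CUBIC))
```

```text
(no output)
```

View pics/topc.png

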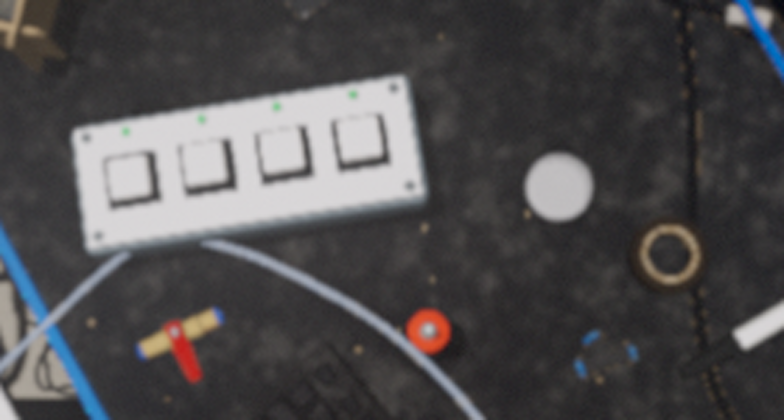

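View pics/scene0.png

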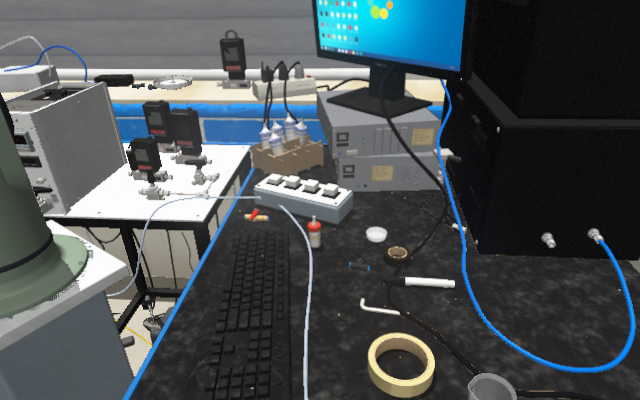

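The top crop shows four keys at crop px (132,179), (207,166), (283,153) and (360,140), left to right. The red-capped vial is at (428,331), the dish at (559,187) and the tape at (669,255). In the scene view, a box and some instruments stand behind the selector, so I'll come in from above.

```bash
cat >> h.py <<'E'
def go(x,y,z):
    from scipy.spatial.transform import Rotation as S
    s=monitor.observe(); R=S.from_euler('xyz',s['tool_rot'])
    print('t',s['clock'],'p',s['position'].round(4),'rpy',s['tool_rot'].round(3),'F',s['force'].round(2),'shift cm',(R.inv().apply(np.array([x,y,z])-s['position'])*100).round(2))
E
python3 - <<'E'
from h import *
f=optics.grab_frame('top')
P=np.array([at(f,180+u/2.8,120+v/2.8,.074) for u,v in [(132,179),(207,166),(283,153),(360,140)]])
d=P[3]-P[0];print(P.round(4),np.linalg.norm(d)/3)
e=d/np.linalg.norm(d);c=P.mean(0)
for k in (-1.5,-.5,.5,1.5):print((c+k*.052*e).round(4))
print('row yaw',np.arctan2(e[0],-e[1]))
E
python3 -m handwheel '[{"dz":-4,"wz":-0.145,"claw":0},{"dz":-4,"wz":-0.145,"claw":0},{"wz":-0.14,"claw":0},{"claw":0}]'
python3 -c "
from h import *
go(.5,.3,.31)"
```

```text
[[ 0.5201 -0.2507  0.074 ]
 [ 0.5278 -0.3006  0.074 ]
 [ 0.5355 -0.3509  0.074 ]
 [ 0.5432 -0.4018  0.074 ]] 0.050946169892819713
[ 0.5199 -0.2489  0.074 ]
[ 0.5277 -0.3003  0.074 ]
[ 0.5356 -0.3517  0.074 ]
[ 0.5434 -0.4031  0.074 ]
row yaw 0.1514263060422449
t 0.65 p [0.172  0.6009 0.2313] rpy [-3.142 -0.     2.863] F [ 0.51  0.45 -0.33] shift cm [-39.81 -19.9   -7.87]schema error: expected keys dx, dy, dz, wx, wy, wz, claw
```

```bash
python3 -m handwheel '[{"dx":0,"dy":0,"dz":-4,"wx":0,"wy":0,"wz":-0.145,"claw":0},{"dx":0,"dy":0,"dz":-4,"wx":0,"wy":0,"wz":-0.145,"claw":0},{"dx":0,"dy":0,"dz":0,"wx":0,"wy":0,"wz":-0.14,"claw":0},{"dx":0,"dy":0,"dz":0,"wx":0,"wy":0,"wz":0,"claw":0}]'
python3 -c "
from h import *
go(.5,.3,.31)"
```

```text
clock: 1.15
position: [0.1721, 0.6008, 0.3114]
tool_rot: [3.141, -0.0, -2.991]
force: [-0.4, -0.4, -0.5]
grip_width: 0.0124
finger_force: 0.0
t 1.15 p [0.1721 0.6008 0.3114] rpy [ 3.141 -0.    -2.991] F [-0.38 -0.4  -0.52] shift cm [-27.91 -34.65   0.13]
```

```bash
python3 -m handwheel '[{"dx":-3.5,"dy":-4.3,"dz":0,"wx":0,"wy":0,"wz":0,"claw":0},{"dx":-3.5,"dy":-4.3,"dz":0,"wx":0,"wy":0,"wz":0,"claw":0},{"dx":-3.5,"dy":-4.3,"dz":0,"wx":0,"wy":0,"wz":0,"claw":0},{"dx":-3.5,"dy":-4.3,"dz":0,"wx":0,"wy":0,"wz":0,"claw":0},{"dx":-3.5,"dy":-4.3,"dz":0,"wx":0,"wy":0,"wz":0,"claw":0},{"dx":-3.5,"dy":-4.3,"dz":0,"wx":0,"wy":0,"wz":0,"claw":0},{"dx":-3.5,"dy":-4.3,"dz":0,"wx":0,"wy":0,"wz":0,"claw":0},{"dx":-3.5,"dy":-4.3,"dz":0,"wx":0,"wy":0,"wz":0,"claw":0}]'
python3 -c "
from h import *
go(.52,-.249,.2)"
```

```text
clock: 2.15
position: [0.5016, 0.3015, 0.3109]
tool_rot: [-3.141, -0.001, -2.994]
force: [0.3, 1.1, 0.2]
grip_width: 0.0001
finger_force: 0.0
t 2.15 p [0.5016 0.3015 0.3109] rpy [-3.141e+00 -1.000e-03 -2.994e+00] F [0.26 1.09 0.15] shift cm [  6.25 -54.72  11.11]
```

```bash
python3 -m handwheel '[{"dx":0.7,"dy":-5.5,"dz":0,"wx":0,"wy":0,"wz":0,"claw":0},{"dx":0.7,"dy":-5.5,"dz":0,"wx":0,"wy":0,"wz":0,"claw":0},{"dx":0.7,"dy":-5.5,"dz":0,"wx":0,"wy":0,"wz":0,"claw":0},{"dx":0.7,"dy":-5.5,"dz":0,"wx":0,"wy":0,"wz":0,"claw":0},{"dx":0.7,"dy":-5.5,"dz":0,"wx":0,"wy":0,"wz":0,"claw":0},{"dx":0.7,"dy":-5.5,"dz":0,"wx":0,"wy":0,"wz":0,"claw":0},{"dx":0.7,"dy":-5.5,"dz":0,"wx":0,"wy":0,"wz":0,"claw":0},{"dx":0.7,"dy":-5.5,"dz":0,"wx":0,"wy":0,"wz":0,"claw":0}]'
python3 -m handwheel '[{"dx":0.3,"dy":-5.5,"dz":0,"wx":0,"wy":0,"wz":0,"claw":0},{"dx":0.3,"dy":-5.2,"dz":3,"wx":0,"wy":0,"wz":0,"claw":0},{"dx":0,"dy":0,"dz":4,"wx":0,"wy":0,"wz":0,"claw":0},{"dx":0,"dy":0,"dz":4,"wx":0,"wy":0,"wz":0,"claw":0},{"dx":0,"dy":0,"dz":0,"wx":0,"wy":0,"wz":0,"claw":0}]'
python3 -c "
from h import *
go(.52,-.249,.1)"
```

```text
clock: 3.15
position: [0.5111, -0.1422, 0.311]
tool_rot: [3.141, -0.0, -2.994]
force: [0.9, -0.2, 0.1]
grip_width: 0.0001
finger_force: 0.0
clock: 3.78
position: [0.5202, -0.2466, 0.1989]
tool_rot: [3.139, -0.005, -2.994]
force: [0.1, 1.2, 0.5]
grip_width: 0.0
finger_force: 0.0
t 3.775 p [ 0.5202 -0.2466  0.1989] rpy [ 3.139 -0.005 -2.994] F [0.07 1.21 0.45] shift cm [ 0.01 -0.26  9.89]
```

```bash
python3 -m handwheel '[{"dx":0,"dy":-0.2,"dz":4,"wx":0,"wy":0,"wz":0,"claw":0},{"dx":0,"dy":0,"dz":4,"wx":0,"wy":0,"wz":0,"claw":0},{"dx":0,"dy":0,"dz":2,"wx":0,"wy":0,"wz":0,"claw":0},{"dx":0,"dy":0,"dz":0,"wx":0,"wy":0,"wz":0,"claw":0}]'
python3 - <<'E'
from h import *
go(.52,-.249,.085)
ims=[]
for c,(a,b,l,r) in {'scene':(140,240,230,380),'top':(120,220,180,330)}.items():
    f=optics.grab_frame(c)
    ims.append(cv2.resize(f['frame'][a:b,l:r],None,fx=2.6*2,fy=2.6*2,interpolation=cv2.INTER_CUBIC)[:, :])
    F=200/np.tan(np.radians(f['fovy'])/2)
    for X in [monitor.observe()['position'],*[(.5199,-.2489,.077),(.5434,-.4031,.077),(.5316,-.326,.055)]]:
        p=np.array(f['R'])@X+f['t'];s=p[:2]/p[2];s=s*(1+f['k1']*(s@s))*F+[f['cx'],f['cy']]
        q=((s-[l,a])*5.2).astype(int);cv2.drawMarker(ims[-1],tuple(int(i) for i in q),(0,0,255),0,16,1)
cv2.imwrite('pics/s1.png',ims[0]);cv2.imwrite('pics/t1.png',ims[1])
E
```

```text
clock: 4.28
position: [0.5221, -0.2491, 0.1017]
tool_rot: [3.141, -0.001, -2.992]
force: [-0.1, -0.1, -0.1]
grip_width: 0.0002
finger_force: 0.0
t 4.275 p [ 0.5221 -0.2491  0.1017] rpy [ 3.141e+00 -1.000e-03 -2.992e+00] F [-0.09 -0.06 -0.14] shift cm [0.21 0.04 1.67]
```

View pics/s1.png

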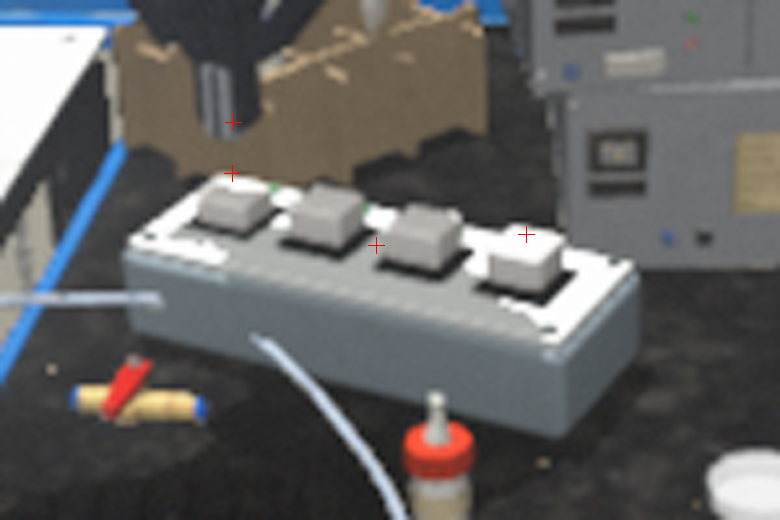

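View pics/t1.png

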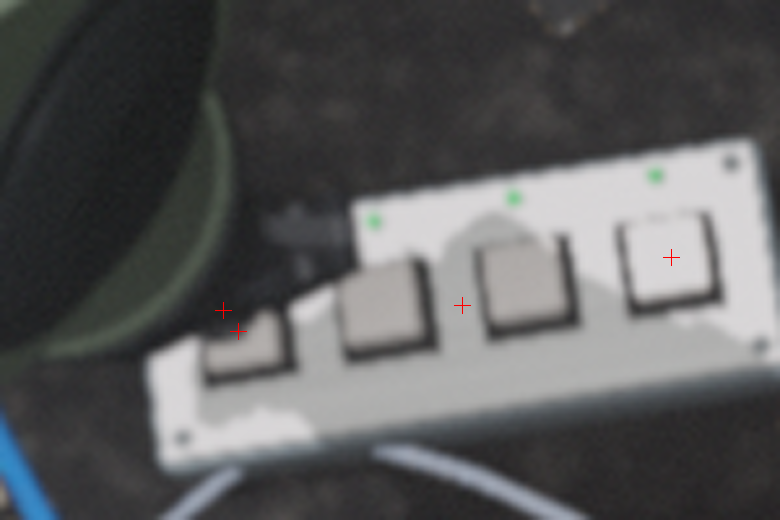

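Scene view: the fingertip at (225,135) is just above key 1. Key 1 at (237,200) looks lower than the others, so it may be the latched one. In the top view the markers line up with the key centres to within 2 mm. I'll tap key 1 now, lightly.

```bash
python3 -m handwheel '[{"dx":0.2,"dy":0,"dz":1,"wx":0,"wy":0,"wz":0,"claw":0},{"dx":0,"dy":0,"dz":1,"wx":0,"wy":0,"wz":0,"claw":0},{"dx":0,"dy":0,"dz":0,"wx":0,"wy":0,"wz":0,"claw":0},{"dx":0,"dy":0,"dz":0,"wx":0,"wy":0,"wz":0,"claw":0}]' | grep -E 'pos|for'
python3 -m handwheel '[{"dx":0,"dy":0,"dz":0.2,"wx":0,"wy":0,"wz":0,"claw":0},{"dx":0,"dy":0,"dz":0,"wx":0,"wy":0,"wz":0,"claw":0}]' | grep -E 'pos|for'
python3 -m handwheel '[{"dx":0,"dy":0,"dz":0.2,"wx":0,"wy":0,"wz":0,"claw":0},{"dx":0,"dy":0,"dz":0,"wx":0,"wy":0,"wz":0,"claw":0}]'| grep -E 'pos|for'
```

```text
position: [0.5201, -0.2495, 0.0814]
force: [-0.2, -0.5, -0.5]
finger_force: 0.0
position: [0.52, -0.2494, 0.0793]
force: [-0.0, 0.0, -0.5]
finger_force: 0.0
position: [0.52, -0.2494, 0.0772]
force: [-0.8, -0.9, -0.3]
finger_force: 0.0
```

```bash
python3 -m handwheel '[{"dx":0,"dy":0,"dz":0.2,"wx":0,"wy":0,"wz":0,"claw":0},{"dx":0,"dy":0,"dz":0,"wx":0,"wy":0,"wz":0,"claw":0}]' | grep -E 'pos|for'
python3 -m handwheel '[{"dx":0,"dy":0,"dz":0.1,"wx":0,"wy":0,"wz":0,"claw":0},{"dx":0,"dy":0,"dz":0,"wx":0,"wy":0,"wz":0,"claw":0}]'| grep -E 'pos|for'
```

```text
position: [0.5199, -0.2494, 0.0751]
force: [-0.0, 0.1, 0.7]
finger_force: 0.0
position: [0.52, -0.2495, 0.0742]
force: [-0.3, 0.5, 0.5]
finger_force: 0.0
```

```bash
python3 -m handwheel '[{"dx":0,"dy":0,"dz":0.1,"wx":0,"wy":0,"wz":0,"claw":0},{"dx":0,"dy":0,"dz":0,"wx":0,"wy":0,"wz":0,"claw":0}]' | grep -E 'pos|for'
python3 -m handwheel '[{"dx":0,"dy":0,"dz":0.1,"wx":0,"wy":0,"wz":0,"claw":0},{"dx":0,"dy":0,"dz":0,"wx":0,"wy":0,"wz":0,"claw":0}]'| grep -E 'pos|for'
```

```text
position: [0.52, -0.2494, 0.0733]
force: [0.1, -0.1, -0.4]
finger_force: 0.0
position: [0.52, -0.2494, 0.0722]
force: [0.1, 0.7, 1.0]
finger_force: 0.0
```

```bash
python3 -m handwheel '[{"dx":0,"dy":0,"dz":0.1,"wx":0,"wy":0,"wz":0,"claw":0},{"dx":0,"dy":0,"dz":0,"wx":0,"wy":0,"wz":0,"claw":0}]' | grep -E 'pos|for'
```

```text
position: [0.52, -0.2495, 0.0713]
force: [0.3, -0.2, 0.1]
finger_force: 0.1
```

```bash
python3 -m handwheel '[{"dx":0,"dy":0,"dz":0.05,"wx":0,"wy":0,"wz":0,"claw":0},{"dx":0,"dy":0,"dz":0,"wx":0,"wy":0,"wz":0,"claw":0}]' | grep -E 'pos|for'
python3 -c "
from h import *
for i in range(5):
  print(monitor.observe()['force'].round(2))"
```

```text
position: [0.5201, -0.2495, 0.0711]
force: [-1.7, -0.0, 7.0]
finger_force: 3.3
[-1.67 -0.04  6.96]
[-1.67 -0.04  6.96]
[-1.67 -0.04  6.96]
[-1.67 -0.04  6.96]
[-1.67 -0.04  6.96]
```

Key 1 is firm at its latched height (7 N at z = 0.0711), so it's the latched one. Next is key 2.

```bash
python3 -m handwheel '[{"dx":0,"dy":0,"dz":-1.8,"wx":0,"wy":0,"wz":0,"claw":0},{"dx":0,"dy":-2.6,"dz":0,"wx":0,"wy":0,"wz":0,"claw":0},{"dx":0,"dy":-2.6,"dz":0,"wx":0,"wy":0,"wz":0,"claw":0},{"dx":0,"dy":0,"dz":1,"wx":0,"wy":0,"wz":0,"claw":0},{"dx":0,"dy":0,"dz":0,"wx":0,"wy":0,"wz":0,"claw":0},{"dx":0,"dy":0,"dz":0,"wx":0,"wy":0,"wz":0,"claw":0}]' | grep -E 'pos|for'
python3 -m handwheel '[{"dx":0,"dy":0,"dz":0.2,"wx":0,"wy":0,"wz":0,"claw":0},{"dx":0,"dy":0,"dz":0,"wx":0,"wy":0,"wz":0,"claw":0}]'| grep -E 'pos|for'
```

```text
position: [0.528, -0.3001, 0.0791]
force: [-0.3, -0.5, -0.1]
finger_force: 0.0
position: [0.5281, -0.3005, 0.077]
force: [0.9, 1.8, 2.9]
finger_force: 1.4
```

```bash
python3 -m handwheel '[{"dx":0,"dy":0,"dz":0.1,"wx":0,"wy":0,"wz":0,"claw":0},{"dx":0,"dy":0,"dz":0,"wx":0,"wy":0,"wz":0,"claw":0}]'| grep -E 'pos|for'
python3 -m handwheel '[{"dx":0,"dy":0,"dz":-1.1,"wx":0,"wy":0,"wz":0,"claw":0},{"dx":0,"dy":-2.6,"dz":0,"wx":0,"wy":0,"wz":0,"claw":0},{"dx":0,"dy":-2.6,"dz":0,"wx":0,"wy":0,"wz":0,"claw":0},{"dx":0,"dy":0,"dz":0.8,"wx":0,"wy":0,"wz":0,"claw":0},{"dx":0,"dy":0,"dz":0,"wx":0,"wy":0,"wz":0,"claw":0},{"dx":0,"dy":0,"dz":0,"wx":0,"wy":0,"wz":0,"claw":0}]' | grep -E 'pos|for'
python3 -m handwheel '[{"dx":0,"dy":0,"dz":0.2,"wx":0,"wy":0,"wz":0,"claw":0},{"dx":0,"dy":0,"dz":0,"wx":0,"wy":0,"wz":0,"claw":0}]'| grep -E 'pos|for'
python3 -m handwheel '[{"dx":0,"dy":0,"dz":0.1,"wx":0,"wy":0,"wz":0,"claw":0},{"dx":0,"dy":0,"dz":0,"wx":0,"wy":0,"wz":0,"claw":0}]'| grep -E 'pos|for'
```

```text
position: [0.5281, -0.3006, 0.0759]
force: [1.2, 2.1, 3.8]
finger_force: 1.8
position: [0.5358, -0.3515, 0.079]
force: [-0.5, -0.4, 0.7]
finger_force: 0.0
position: [0.5359, -0.3519, 0.077]
force: [0.7, 0.6, 2.9]
finger_force: 1.4
position: [0.5359, -0.352, 0.0759]
force: [1.4, 2.4, 3.6]
finger_force: 1.8
```

Keys 2 and 3 are springy, so both are raised. Key 4 gets the same tap.

```bash
python3 -m handwheel '[{"dx":0,"dy":0,"dz":-1.1,"wx":0,"wy":0,"wz":0,"claw":0},{"dx":0,"dy":-2.6,"dz":0,"wx":0,"wy":0,"wz":0,"claw":0},{"dx":0,"dy":-2.6,"dz":0,"wx":0,"wy":0,"wz":0,"claw":0},{"dx":0,"dy":0,"dz":0.8,"wx":0,"wy":0,"wz":0,"claw":0},{"dx":0,"dy":0,"dz":0,"wx":0,"wy":0,"wz":0,"claw":0},{"dx":0,"dy":0,"dz":0,"wx":0,"wy":0,"wz":0,"claw":0}]' | grep -E 'pos|for'
python3 -m handwheel '[{"dx":0,"dy":0,"dz":0.2,"wx":0,"wy":0,"wz":0,"claw":0},{"dx":0,"dy":0,"dz":0,"wx":0,"wy":0,"wz":0,"claw":0}]'| grep -E 'pos|for'
python3 -m handwheel '[{"dx":0,"dy":0,"dz":0.1,"wx":0,"wy":0,"wz":0,"claw":0},{"dx":0,"dy":0,"dz":0,"wx":0,"wy":0,"wz":0,"claw":0}]'| grep -E 'pos|for'
python3 -m handwheel '[{"dx":0,"dy":0,"dz":-2,"wx":0,"wy":0,"wz":0,"claw":0},{"dx":0,"dy":5.2,"dz":0,"wx":0,"wy":0,"wz":0,"claw":0},{"dx":0,"dy":5.2,"dz":0,"wx":0,"wy":0,"wz":0,"claw":0},{"dx":0,"dy":5.2,"dz":0,"wx":0,"wy":0,"wz":0,"claw":0},{"dx":0,"dy":0,"dz":0,"wx":0,"wy":0,"wz":0,"claw":0},{"dx":0,"dy":0,"dz":0,"wx":0,"wy":0,"wz":0,"claw":0}]'
python3 -c "
from h import *
go(.520,-.2494,.076)"
```

```text
position: [0.5437, -0.4029, 0.079]
force: [1.1, 0.0, 0.2]
finger_force: 0.0
position: [0.5438, -0.4033, 0.077]
force: [0.5, 0.8, 3.0]
finger_force: 1.4
position: [0.5438, -0.4034, 0.0759]
force: [1.5, 3.1, 4.4]
finger_force: 1.8
clock: 11.38
position: [0.5204, -0.2502, 0.0969]
tool_rot: [-3.14, 0.001, -2.991]
force: [-0.6, -1.5, 0.2]
grip_width: 0.0002
finger_force: 0.0
t 11.375 p [ 0.5204 -0.2502  0.0969] rpy [-3.140e+00  1.000e-03 -2.991e+00] F [-0.64 -1.55  0.18] shift cm [0.03 0.09 2.09]
```

Key 4 is raised too. Now I press key 1 fully in.

```bash
python3 -m handwheel '[{"dx":0,"dy":0.1,"dz":2.4,"wx":0,"wy":0,"wz":0,"claw":0},{"dx":0,"dy":0,"dz":0.3,"wx":0,"wy":0,"wz":0,"claw":0},{"dx":0,"dy":0,"dz":0.3,"wx":0,"wy":0,"wz":0,"claw":0},{"dx":0,"dy":0,"dz":0.1,"wx":0,"wy":0,"wz":0,"claw":0},{"dx":0,"dy":0,"dz":0,"wx":0,"wy":0,"wz":0,"claw":0},{"dx":0,"dy":0,"dz":0,"wx":0,"wy":0,"wz":0,"claw":0}]' | grep -E 'pos|for'
```

```text
position: [0.52, -0.25, 0.066]
force: [-2.0, 1.1, 12.3]
finger_force: 5.8
```

```bash
python3 -m handwheel '[{"dx":0,"dy":0,"dz":-1.5,"wx":0,"wy":0,"wz":0,"claw":0},{"dx":0,"dy":0,"dz":-4,"wx":0,"wy":0,"wz":0,"claw":0},{"dx":0,"dy":0,"dz":-5,"wx":0,"wy":0,"wz":0,"claw":0},{"dx":0,"dy":0,"dz":-5,"wx":0,"wy":0,"wz":0,"claw":0},{"dx":0,"dy":0,"dz":0,"wx":0,"wy":0,"wz":0,"claw":0},{"dx":0,"dy":0,"dz":0,"wx":0,"wy":0,"wz":0,"claw":0},{"dx":0,"dy":0,"dz":0,"wx":0,"wy":0,"wz":0,"claw":0},{"dx":0,"dy":0,"dz":0,"wx":0,"wy":0,"wz":0,"claw":0}]' | grep -E 'pos|for'
python3 - <<'E'
from h import *
f=optics.grab_frame('scene')
cv2.imwrite('pics/s2.png',cv2.resize(f['frame'][140:240,230:380],None,fx=5.2,fy=5.2,interpolation=cv2.INTER_CUBIC))
E
```

```text
position: [0.5195, -0.2485, 0.2191]
force: [-0.3, -0.2, 0.5]
finger_force: 0.0
```

View pics/s2.png

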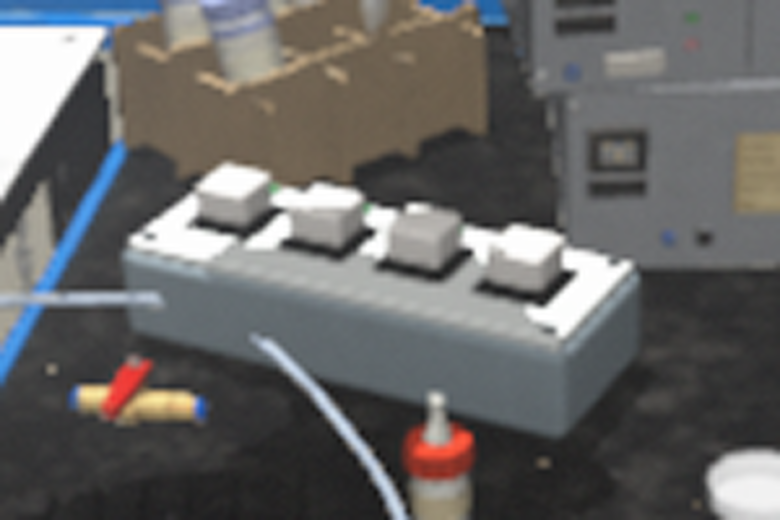

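Key 1's top, at (235,180), now stands as high as the others, with the near edges of all four tops in line. The vial at (438,440) and the dish at (745,480) haven't moved.

```bash
python3 -c "
from h import *
print(job_done())"
```

```text
the job is handed in; nothing more can be done
None
```

I tapped all four keys from left to right and found the far-left key latched. I then pressed it in, the last picture shows it sprung up level with the other three, and the job is handed in with the arm clear; the hand-in returned no verdict.

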